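# Put the mixed-up lids back on their glazed jars

### The arm

A 6-joint arm with a two-finger parallel gripper is mounted at the origin on the work surface. World frame = base frame: x ahead of the robot, y to its left, z up, the work surface at z = 0. Lengths are in m, angles in rad, forces in N, time in s.
With the tool pointing down it reaches from about 0.375 to 0.9 m from the base axis. Payload 3.1 kg.
Tool frame: the origin (TCP) lies between the finger pads; the fingertips stand 19 mm ahead of it and the grasp point (between the pads) is the TCP; z points along the fingers, y is the direction in which the jaws open and shut (so a half turn about z gives the same grasp; the last joint's range is limited). The gripper opens to 87 mm and grips with 3 to 60 N. Pads are 19 mm wide; open, the fingers measure 117 mm over their backs; the gripper's body (75 mm by 190 mm) begins 51 mm behind the grasp point.
Start: joints at [-1.321, 0.527, 1.433, -0, 1.181, -0.178], TCP at [0.259, -0.569, 0.242] pointing down, gripper open.
Joint ranges: [-3.08, 3.08], [-0.75, 2.2], [0.22, 2.44], [-1.43, 4.57], [0, 2.65], [-2.85, 2.85]. Speed limits (rad/s): [2.79, 2.79, 3.14, 3.14, 3.14, 3.14].

### API

Orientations are given as a unit quaternion [x, y, z, w].
In Python, from rig import robot gives the robot as it stands.
- The arm moves only by the tool apply_moves, never from a script. Its argument "series" is a list of rows, each a list of 7 numbers: the shift along the tool's x, y, z in cm, then the turn, a rotation vector about the tool's x, y, z in degrees, then the opening, from 0 (shut) to 1 (fully open). In form: [[dx, dy, dz, rx, ry, rz, grip], ...]. A call has 1 to 5 rows; each row is the pose to reach, as a shift and turn from the pose commanded when the call began, along the tool's axes at that moment; what a row does not reach only later rows make up. A row lasts 1/12 s, in which the tool goes at most 41.7 mm and 7.16 degrees, less where a joint would pass 70% of its speed; a pose out of reach is approached as far as the arm can. A call with a gripper value outside its range is refused whole. The fingers move at their own pace and stop on an object; "newtons" is the grip in N (left out, the last holds). Time passes only in rows, so rows that repeat a pose let the fingers close. It gives the time, the measured TCP pose, the force and the opening at its end, in the units of the state.
- robot.get_obs(): the state, without advancing time (a new reading comes with each control period).
- robot.camera(name): name is "scene" or "top"; returns the picture (400x640x3 uint8, red, green, blue); there is no depth.
- robot.camera_params(name): a dict with "mtx" (3x3 intrinsics, pixels), "D" ([k1, k2, p1, p2, k3] as OpenCV has them; the pictures are not rectified), "origin" and "rotation" of the camera in the world. Camera axes: x right, y down, z forward; pixel columns grow to the right and rows downward; lengths in m; the calibration is good to about 2 mm. A picture is of the moment at which its call begins. camera_params takes no time and is no camera call.
- robot.hand_in(): hands the job in, once; it reports no verdict.
The state is a dict: "time": time; "q": joint angles; "joint_velocities": joint speeds; "joint_torque": joint torques, N m; "position": TCP position; "tool_rot": TCP orientation; "ft_force": force on the tool from outside, world axes, zero at the start; "moment": the same for the moment, N m; "grip_width": finger opening in m.
Only numpy, scipy, OpenCV 4.12 (cv2) and the standard library are available. Lean on these libraries where they do the work, as an engineer would, in place of code of your own. Each camera call takes 0.05 s, during which the arm holds its last target. There are 200 camera calls.

### The job

The three glazed jars have each been closed with another jar's lid. Swap the lids round so that every jar wears the lid of its own colour, properly seated; the bare plaster bat is free for parking a lid on the way, but keep lids off the dusty bench. Set them down gently without dropping or tipping them, leave the jars standing where they are, and do not disturb the bowl, the mould or the tub.

Things in the scene. Friction and masses are not known exactly. Their poses are not given: they have to be found in the camera images.
- lid_green: green ceramic lid, 0.12 kg, starts on a jar of another colour. From its origin (centre of underside) up: cream plug 10 mm high, 30 mm wide at the bottom, 40 mm at the top; flat flange 76 mm wide, 6 mm thick (top at +16 mm); upright cylindrical knob 26 mm wide from +16 to +46 mm, to grip from above. z up, round: yaw is free. It stands steadily on its plug on a flat surface
- lid_orange: orange ceramic lid, 0.12 kg, starts on a jar of another colour. From its origin (centre of underside) up: cream plug 10 mm high, 30 mm wide at the bottom, 40 mm at the top; flat flange 76 mm wide, 6 mm thick (top at +16 mm); upright cylindrical knob 26 mm wide from +16 to +46 mm, to grip from above. z up, round: yaw is free. It stands steadily on its plug on a flat surface
- lid_blue: blue ceramic lid, 0.12 kg, starts on a jar of another colour. From its origin (centre of underside) up: cream plug 10 mm high, 30 mm wide at the bottom, 40 mm at the top; flat flange 76 mm wide, 6 mm thick (top at +16 mm); upright cylindrical knob 26 mm wide from +16 to +46 mm, to grip from above. z up, round: yaw is free. It stands steadily on its plug on a flat surface
- jar_green: green ceramic jar, loose, 0.5 kg, 88 mm high, 102 mm at its widest, so a ring of green shows round any lid from above. Origin: centre of underside, z up, yaw is free. Mouth 56 mm wide inside, 68 mm outside, rim at +88 mm. A seated lid lies flat on the rim, plug in the mouth, its origin 78 mm above the jar's, with about 8 mm of sideways play
- jar_orange: orange ceramic jar, loose, 0.5 kg, 88 mm high, 102 mm at its widest, so a ring of orange shows round any lid from above. Origin: centre of underside, z up, yaw is free. Mouth 56 mm wide inside, 68 mm outside, rim at +88 mm. A seated lid lies flat on the rim, plug in the mouth, its origin 78 mm above the jar's, with about 8 mm of sideways play
- jar_blue: blue ceramic jar, loose, 0.5 kg, 88 mm high, 102 mm at its widest, so a ring of blue shows round any lid from above. Origin: centre of underside, z up, yaw is free. Mouth 56 mm wide inside, 68 mm outside, rim at +88 mm. A seated lid lies flat on the rim, plug in the mouth, its origin 78 mm above the jar's, with about 8 mm of sideways play
- bat: off-white round plaster bat (disc), fixed to the bench, bare at the start, 116 mm in diameter and 20 mm high: the free spot. Origin: centre of its underside, on the bench; its flat top is at +20 mm
- sponge_bowl: bystander: white bowl, 120 mm wide and 50 mm high, with a yellow sponge in it (78 mm high in all), on the bench. Origin: centre of its underside
- mould: bystander: cream plaster mould block 85 x 85 x 90 mm high with a dark rubber band round it and a dark hole on top. Origin: centre of its underside
- tub: bystander: pale green plastic tub with a pale cover, 108 mm wide and 85 mm high. Origin: centre of its underside
There are look-alikes about, which are no part of the job. What is shaped like the jar_blue but pink is not meant.

How it is judged:
By the outcome, as a careful person would: the job done as asked, in the order asked, and still so for the second after the job is handed in, with the robot touching nothing.
It also fails if it takes over 120 s, if anything falls off the work surface, if the arm or the gripper's body presses on something with over 40 N, if the wrist force passes 120 N, or if a joint passes its speed limit or range.

## Working session

There is one attempt and no reset: what is moved stays moved. The work goes in short steps, Python scripts to look and compute and a tool call to move; the robot and the scene stay as the last step left them, time stands still between calls to the robot, and variables do not carry over. Pictures are saved under pics/ and viewed, about 12 in all and at most 16, crops included, and the job is handed in when it is done.

Besides the shell and the picture viewer there is one more tool, called by a JSON object that holds its "method" and its "body". apply_moves: Moves the arm, as the interface text tells. Its arguments: {"type":"object","properties":{"series":{"type":"array"},"newtons":{"type":"number"}},"required":["series"]}

```bash
ls; mkdir -p pics; python3 - <<'E'
from rig import robot
import cv2
for n in("scene","top"):
    cv2.imwrite(f"pics/{n}0.png",robot.camera(n)[:,:,::-1]); p=robot.camera_params(n); print(n,p)
o=robot.get_obs();print(o)
E
```

```text
pics
scene {'mtx': array([[369.27298681,   0.        , 319.8685277 ],
       [  0.        , 369.27298681, 198.29828047],
       [  0.        ,   0.        ,   1.        ]]), 'D': array([-0.01800698,  0.        ,  0.        ,  0.        ,  0.        ]), 'origin': array([ 1.26928807, -0.01034317,  0.67226142]), 'rotation': array([ 0.67496832,  0.58311961, -0.29739496, -0.34050773])}
top {'mtx': array([[511.18608825,   0.        , 316.28447165],
       [  0.        , 511.18608825, 198.73161834],
       [  0.        ,   0.        ,   1.        ]]), 'D': array([0.04590428, 0.        , 0.        , 0.        , 0.        ]), 'origin': array([0.34433337, 0.09433847, 1.44334871]), 'rotation': array([-0.6983346 ,  0.71375732, -0.03817573,  0.03770784])}
{'time': 0.1, 'q': array([-1.32146422e+00,  5.28376718e-01,  1.43377834e+00,  1.81553994e-05,
        1.18141279e+00, -1.78474133e-01]), 'joint_velocities': array([ 0.00055354, -0.00088514, -0.00077277,  0.00038391,  0.00097294,
        0.00124127]), 'joint_torque': array([-6.63526898e-04, -4.40985346e+01, -1.77149945e+01,  6.35560602e-02,
        5.34154521e-02, -4.39509813e-05]), 'position': array([ 0.25918584, -0.56803442,  0.24066597]), 'tool_rot': array([ 9.77210080e-01,  2.12272195e-01, -2.65928453e-05, -9.87277445e-04]), 'ft_force': array([-0.42901541,  0.90854226,  0.39033994]), 'moment': array([-0.01081038,  0.02577723, -0.03925813]), 'grip_width': 0.08714214221579389}
```

View pics/top0.png

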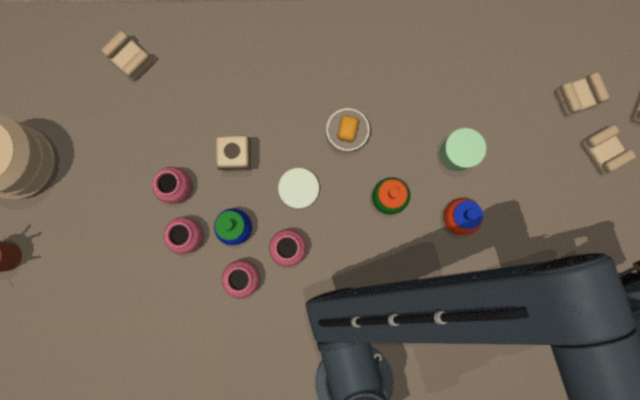

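View pics/scene0.png

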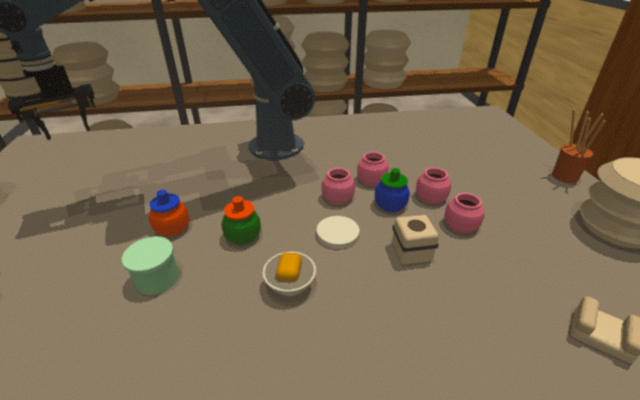

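The top view is unambiguous. The orange lid is on the green jar at (391,195), the blue lid is on the orange jar at (463,215), and the green lid is on the blue jar at (232,226). The bare bat is at (298,187). The four open pink jars, at (171,185), (182,235), (240,279) and (287,247), are the look-alikes. The jar at (232,226) shows a blue ring, so it is jar_blue. I'll measure positions next and make one enlarged crop to confirm.

```bash
cat > h.py <<'E'
from rig import robot
import numpy as np, cv2
from scipy.spatial.transform import Rotation as R
def ray(n,px,z):
    p=robot.camera_params(n)
    u=cv2.undistortPoints(np.array(px,float).reshape(-1,1,2),p["mtx"],p["D"])[:,0]
    d=R.from_quat(p["rotation"]).apply(np.c_[u,np.ones(len(u))])
    return p["origin"]+d*((z-p["origin"][2])/d[:,2])[:,None]
HUE={"green":(45,75),"orange":(0,14),"blue":(105,130)}
def blob(im,col,c,r,smin=170):
    "largest contour of a colour within r px of c"
    h=cv2.cvtColor(im,cv2.COLOR_RGB2HSV); lo,hi=HUE[col]
    m=cv2.inRange(h,(lo,smin,30),(hi,255,255)); roi=np.zeros_like(m); cv2.circle(roi,c,r,255,-1)
    cs,_=cv2.findContours(m&roi,cv2.RETR_EXTERNAL,cv2.CHAIN_APPROX_NONE)
    return max(cs,key=cv2.contourArea)[:,0]
def circ(n,cnt,z):
    P=ray(n,cnt,z)[:,:2]; c,r=cv2.minEnclosingCircle((P*1000).astype(np.float32)); return np.round(c,1),round(2*r,1)
def rel(x,y,z,yaw=None):
    o=robot.get_obs(); r=R.from_quat(o["tool_rot"]); 
    print("t",round(o["time"],2),"shift cm",np.round(r.inv().apply(np.array([x,y,z])-o["position"])*100,2),"pos",o["position"].round(4),"F",o["ft_force"].round(1),"w",round(o["grip_width"],4),"tilt",r.as_matrix()[:,2].round(3),"q",o["q"].round(2))
E
python3 - <<'E'
from h import *
im=robot.camera("top")
for lid,jar,c in(("orange","green",(391,195)),("blue","orange",(463,215)),("green","blue",(232,226))):
    a=blob(im,lid,c,32); b=blob(im,jar,c,32)
    print(lid,"lid",circ("top",a,.094)," on",jar,circ("top",np.r_[a,b],.045), circ("top",b,.045))
g=cv2.cvtColor(im,cv2.COLOR_RGB2HSV); m=((g[...,1]<60)&(g[...,2]>170)).astype(np.uint8)*255
roi=np.zeros_like(m);cv2.circle(roi,(298,187),32,255,-1)
cs,_=cv2.findContours(m&roi,0,1);k=max(cs,key=cv2.contourArea)[:,0]; print("bat",circ("top",k,.02))
crop=np.hstack([cv2.resize(im[c[1]-32:c[1]+32,c[0]-32:c[0]+32],(260,260),interpolation=2)for c in((391,195),(463,215),(232,226))])
cv2.imwrite("pics/crop1.png",crop[:,:,::-1])
rel(0,0,0)
E
```

```text
orange lid (array([ 500.2, -110. ]), 77.0)  on green (array([ 499.2, -111.8]), 96.7) (array([ 497.3, -110.5]), 92.4)
blue lid (array([ 438.9, -306.6]), 70.9)  on orange (array([ 436.2, -306.9]), 104.6) (array([ 436.6, -304.8]), 101.2)
green lid (array([419.7, 314.3]), 2.6)  on blue (array([423.7, 320.7]), 96.0) (array([423.7, 320.7]), 96.0)
bat (array([530.8, 142.4]), 114.2)
t 0.15 shift cm [-2.000e-02 -6.241e+01  2.418e+01] pos [ 0.2592 -0.5682  0.2408] F [-0.2 -0.6 -0.6] w 0.0871 tilt [-0.     0.002 -1.   ] q [-1.32  0.53  1.43 -0.    1.18 -0.18]
```

View pics/crop1.png

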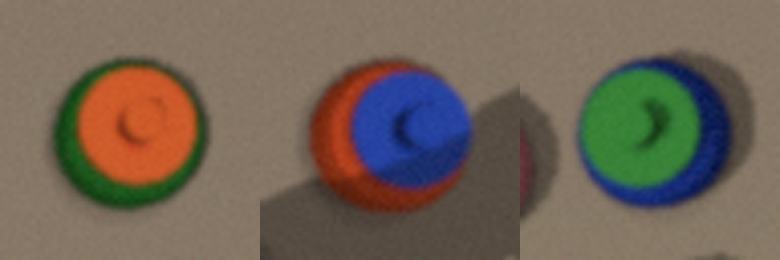

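The crop shows the orange lid on the green jar, the blue lid on the orange jar (half in shadow) and the green lid on the blue jar. My green and blue lid masks came out too strict (2.6 and 71 mm against 76 mm), so I'll loosen the saturation limit and measure again.

```bash
python3 - <<'E'
from h import *
im=robot.camera("top")
h=cv2.cvtColor(im,cv2.COLOR_RGB2HSV); print(h[226,228],h[215,463],h[222,466],h[235,240])
for lid,jar,c in(("orange","green",(391,195)),("blue","orange",(463,215)),("green","blue",(232,226))):
    a=blob(im,lid,c,32,110); b=blob(im,jar,c,32,110)
    k=np.r_[a,b]; print(lid,"lid",circ("top",a,.094)," on",jar,circ("top",b,.045))
E
```

```text
[ 61 147 130] [113 196 126] [113 197 128] [ 92 140  73]
orange lid (array([ 499.8, -110.3]), 76.9)  on green (array([ 497.1, -112.6]), 100.7)
blue lid (array([ 439.4, -306.7]), 75.1)  on orange (array([ 436.6, -305. ]), 107.7)
green lid (array([424.9, 323. ]), 75.5)  on blue (array([423.4, 321.3]), 99.4)
```

{"method": "apply_moves", "body": {"series": [[27.2,-16.3,0,0,0,0,1],[27.2,-16.3,0,0,0,0,1],[27.2,-16.3,0,0,0,0,1],[27.2,-16.3,0,0,0,0,1],[27.2,-16.3,0,0,0,0,1]], "newtons": 20}}

```text
time: 0.62
position: [0.378, -0.3954, 0.2414]
tool_rot: [0.977, 0.212, 0.0, -0.0]
ft_force: [1.6, -0.6, 0.9]
grip_width: 0.0872
```

{"method": "apply_moves", "body": {"series": [[3.1,-1.9,0,0,0,0,1],[6.2,-3.8,0,0,0,0,1],[9.3,-5.6,0,0,0,0,1],[9.3,-5.6,3,0,0,0,1],[9.3,-5.6,5,0,0,0,1]]}}

```text
time: 1.03
position: [0.4403, -0.3054, 0.1913]
tool_rot: [0.977, 0.214, 0.0, 0.001]
ft_force: [-0.5, 0.2, 0.6]
grip_width: 0.0876
```

```bash
python3 - <<'E'
from h import *
rel(.439,-.307,.118)
cv2.imwrite("pics/s2.png",robot.camera("scene")[140:300,80:320,::-1].repeat(3,0).repeat(3,1))
E
```

```text
t 1.03 shift cm [-0.19  0.08  7.33] pos [ 0.4403 -0.3054  0.1913] F [-0.5  0.2  0.6] w 0.0876 tilt [ 0.001 -0.001 -1.   ] q [-0.82  0.48  1.71  0.    0.95  0.32]
```

View pics/s2.png

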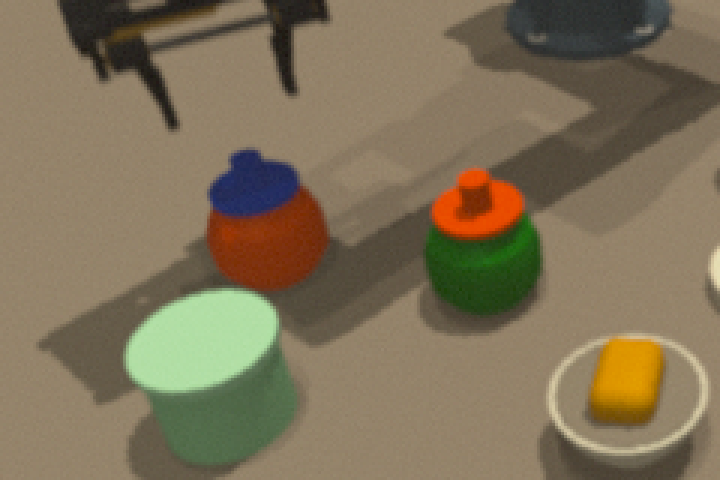

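The picture shows the open fingers at (172,125) and (290,95), centred above the blue knob at (245,155). I'll descend and grip.

{"method": "apply_moves", "body": {"series": [[-0.2,0.1,3,0,0,0,1],[-0.2,0.1,5,0,0,0,1],[-0.2,0.1,6.3,0,0,0,1],[-0.2,0.1,7.2,0,0,0,1],[-0.2,0.1,7.2,0,0,0,1]]}}

```text
time: 1.5
position: [0.4366, -0.3089, 0.1181]
tool_rot: [0.977, 0.212, -0.001, -0.001]
ft_force: [0.6, 0.4, 0.2]
grip_width: 0.0867
```

{"method": "apply_moves", "body": {"series": [[0,0,0,0,0,0,0],[0,0,0,0,0,0,0],[0,0,0,0,0,0,0],[0,0,0,0,0,0,0],[0,0,0,0,0,0,0]]}}

```text
time: 1.92
position: [0.4378, -0.3096, 0.1203]
tool_rot: [0.977, 0.212, 0.0, 0.001]
ft_force: [-0.7, 0.6, 0.4]
grip_width: 0.0615
```

```bash
python3 - <<'E'
from h import *
rel(.439,-.307,.118)
E
```

```text
t 1.92 shift cm [ 0.22 -0.18  0.23] pos [ 0.4378 -0.3096  0.1203] F [-0.7  0.6  0.4] w 0.0615 tilt [ 0.001 -0.001 -1.   ] q [-0.82  0.59  1.76 -0.    0.79  0.32]
```

{"method": "apply_moves", "body": {"series": [[0.1,-0.1,0.1,0,0,0,0],[0.1,-0.1,0.1,0,0,0,0],[0.1,-0.1,0.1,0,0,0,0],[0.1,-0.1,0.1,0,0,0,0],[0.1,-0.1,0.1,0,0,0,0]]}}

```text
time: 2.33
position: [0.438, -0.308, 0.1185]
tool_rot: [0.977, 0.212, -0.0, 0.0]
ft_force: [-0.1, -1.3, 0.6]
grip_width: 0.0282
```

{"method": "apply_moves", "body": {"series": [[0,0,0,0,0,0,0],[0,0,0,0,0,0,0],[0,0,0,0,0,0,0],[0,0,0,0,0,0,0],[0,0,0,0,0,0,0]]}}

```text
time: 2.75
position: [0.4381, -0.3081, 0.1186]
tool_rot: [0.977, 0.212, 0.0, 0.0]
ft_force: [0.3, -0.1, -0.7]
grip_width: 0.0254
```

{"method": "apply_moves", "body": {"series": [[0,0,-1,0,0,0,0],[0,0,-3,0,0,0,0],[0,0,-6.5,0,0,0,0],[0,0,-10,0,0,0,0],[0,0,-12,0,0,0,0]]}}

```text
time: 3.17
position: [0.4387, -0.3086, 0.2424]
tool_rot: [0.977, 0.212, 0.001, 0.002]
ft_force: [1.2, -1.2, -1.0]
grip_width: 0.0256
```

```bash
python3 - <<'E'
from h import *
rel(.531,.1425,.24)
cv2.imwrite("pics/s3.png",robot.camera("scene")[100:300,80:320,::-1].repeat(3,0).repeat(3,1))
E
```

```text
t 3.17 shift cm [ 27.12 -37.21   0.13] pos [ 0.4387 -0.3086  0.2424] F [ 1.2 -1.2 -1. ] w 0.0256 tilt [ 0.003 -0.003 -1.   ] q [-0.82  0.41  1.66  0.    1.07  0.32]
```

View pics/s3.png

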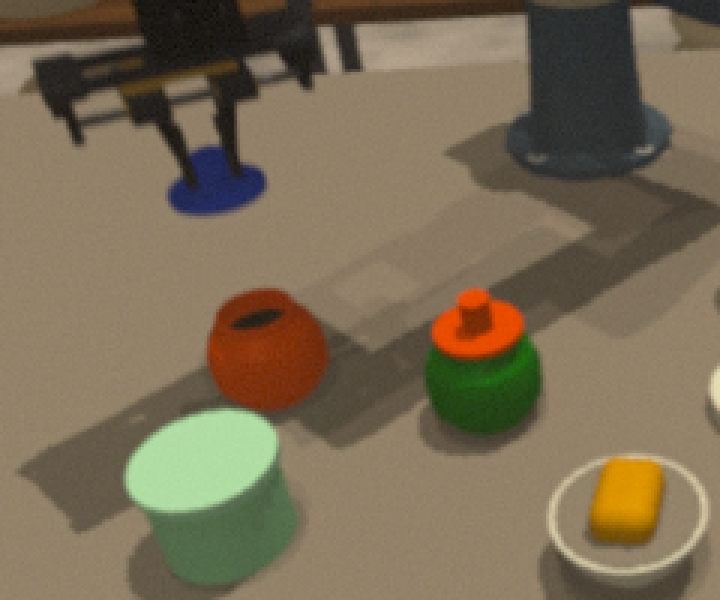

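The blue lid is held level at about (217,180), and the orange jar stands open below it. Next I carry the lid to the bat.

{"method": "apply_moves", "body": {"series": [[1.4,-1.9,0,0,0,0,0],[3.6,-5,0,0,0,0,0],[5.9,-8.1,0,0,0,0,0],[8.2,-11.2,0,0,0,0,0],[10.4,-14.3,0,0,0,0,0]]}}

```text
time: 3.63
position: [0.4727, -0.1328, 0.2386]
tool_rot: [0.977, 0.212, -0.0, -0.0]
ft_force: [1.5, 0.4, -1.3]
grip_width: 0.0251
```

{"method": "apply_moves", "body": {"series": [[2.3,-3.1,0,0,0,0,0],[4.6,-6.3,0,0,0,0,0],[6.8,-9.4,0,0,0,0,0],[9.1,-12.5,0,0,0,0,0],[11.4,-15.6,0,0,0,0,0]]}}

```text
time: 4.05
position: [0.5116, 0.0566, 0.2386]
tool_rot: [0.977, 0.212, -0.001, -0.0]
ft_force: [1.4, 0.5, -1.7]
grip_width: 0.0254
```

{"method": "apply_moves", "body": {"series": [[2.3,-3.1,0,0,0,0,0],[4,-5.6,0,0,0,0,0],[5,-7,0,0,0,0,0],[5.3,-7.3,2,0,0,0,0],[5.3,-7.3,5,0,0,0,0]]}}

```text
time: 4.47
position: [0.5325, 0.1453, 0.1908]
tool_rot: [0.977, 0.214, 0.004, 0.0]
ft_force: [0.1, 0.0, -2.6]
grip_width: 0.0256
```

```bash
python3 - <<'E'
from h import *
rel(.531,.1425,.0605)
E
```

```text
t 4.47 shift cm [-0.35  0.15 13.02] pos [0.5325 0.1453 0.1908] F [ 0.1  0.  -2.6] w 0.0256 tilt [ 0.008  0.001 -1.   ] q [0.06 0.49 1.67 0.   0.97 1.2 ]
```

{"method": "apply_moves", "body": {"series": [[-0.3,0.2,4,0,0,0,0],[-0.3,0.2,8,0,0,0,0],[-0.3,0.2,10.5,0,0,0,0],[-0.3,0.2,12,0,0,0,0],[-0.3,0.2,12.2,0,0,0,0]]}}

```text
time: 4.88
position: [0.5253, 0.1397, 0.0633]
tool_rot: [0.977, 0.212, -0.004, -0.001]
ft_force: [-0.5, -0.8, -0.9]
grip_width: 0.0255
```

{"method": "apply_moves", "body": {"series": [[0,0,0,0,0,0,0],[0,0,0,0,0,0,0],[0,0,0.1,0,0,0,0],[0,0,0.2,0,0,0,0],[0,0,0.3,0,0,0,0]]}}

```text
time: 5.3
position: [0.5291, 0.14, 0.0647]
tool_rot: [0.977, 0.212, 0.001, 0.0]
ft_force: [-0.3, -0.3, -1.0]
grip_width: 0.0253
```

```bash
python3 - <<'E'
from h import *
rel(.531,.1425,.0605)
E
```

```text
t 5.3 shift cm [ 0.28 -0.15  0.42] pos [0.5291 0.14   0.0647] F [-0.3 -0.3 -1. ] w 0.0253 tilt [ 0.002  0.    -1.   ] q [0.05 0.69 1.76 0.   0.68 1.2 ]
```

{"method": "apply_moves", "body": {"series": [[0.1,-0.1,0.1,0,0,0,0],[0.1,-0.1,0.2,0,0,0,0],[0.1,-0.1,0.3,0,0,0,0],[0.1,-0.1,0.35,0,0,0,0],[0.1,-0.1,0.4,0,0,0,0]]}}

```text
time: 5.72
position: [0.529, 0.1413, 0.0606]
tool_rot: [0.977, 0.212, 0.0, 0.0]
ft_force: [-1.6, 0.3, 11.8]
grip_width: 0.0253
```

{"method": "apply_moves", "body": {"series": [[0,0,0,0,0,0,0],[0,0,0,0,0,0,0]]}}

```text
time: 5.88
position: [0.529, 0.1413, 0.0606]
tool_rot: [0.977, 0.212, 0.0, 0.0]
ft_force: [-1.7, -1.2, 7.3]
grip_width: 0.0257
```

Contact at 7 to 12 N at the expected height, so the lid is down. I'll release it and rise.

{"method": "apply_moves", "body": {"series": [[0,0,0,0,0,0,0.7],[0,0,0,0,0,0,0.7],[0,0,0,0,0,0,0.7],[0,0,0,0,0,0,0.7],[0,0,0,0,0,0,0.7]]}}

```text
time: 6.3
position: [0.5287, 0.1412, 0.0593]
tool_rot: [0.977, 0.212, -0.0, -0.0]
ft_force: [-0.0, 0.5, -0.2]
grip_width: 0.0511
```

{"method": "apply_moves", "body": {"series": [[0,0,-2,0,0,0,0.7],[0,0,-6,0,0,0,0.7],[0,0,-10,0,0,0,0.7],[0,0,-14,0,0,0,0.7],[0,0,-16,0,0,0,0.7]]}}

```text
time: 6.72
position: [0.5308, 0.1414, 0.224]
tool_rot: [0.977, 0.212, 0.004, 0.001]
ft_force: [0.5, -0.1, 0.2]
grip_width: 0.0605
```

```bash
python3 - <<'E'
from h import *
rel(.4995,-.110,.22)
im=robot.camera("top"); cv2.imwrite("pics/t4.png",im[:,:,::-1])
E
```

```text
t 6.72 shift cm [-13.28  21.58   0.37] pos [0.5308 0.1414 0.224 ] F [ 0.5 -0.1  0.2] w 0.0605 tilt [ 0.007  0.    -1.   ] q [0.06 0.45 1.65 0.   1.04 1.2 ]
```

View pics/t4.png

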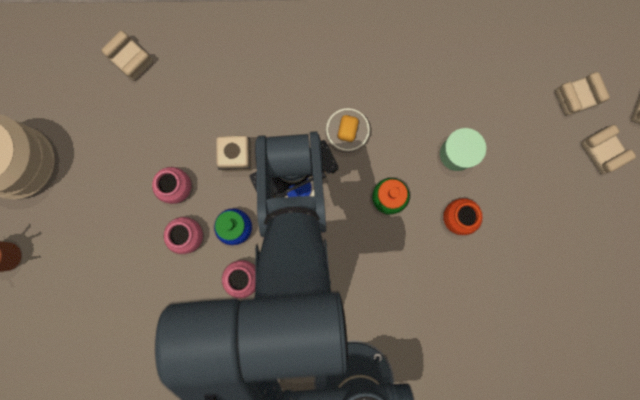

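The blue lid sits on the bat at (300,188) under the gripper. The orange jar is open and unmoved, mouth at (467,216). Next is the orange lid, and I'll measure the open mouth.

{"method": "apply_moves", "body": {"series": [[-1.2,2,0,0,0,0,0.7],[-3.2,5.2,0,0,0,0,0.7],[-5.2,8.5,0,0,0,0,0.7],[-7.2,11.7,0,0,0,0,0.7],[-9.2,15,0,0,0,0,0.7]]}}

```text
time: 7.18
position: [0.5065, -0.0346, 0.2192]
tool_rot: [0.977, 0.213, -0.0, -0.0]
ft_force: [0.0, -0.0, -0.3]
grip_width: 0.0608
```

{"method": "apply_moves", "body": {"series": [[-2,3.2,0,0,0,0,0.7],[-3.4,5.5,0,0,0,0,0.7],[-4.1,6.6,1,0,0,0,0.7],[-4.1,6.6,4,0,0,0,0.7],[-4.1,6.6,5,0,0,0,0.7]]}}

```text
time: 7.6
position: [0.4956, -0.1111, 0.167]
tool_rot: [0.977, 0.211, -0.002, -0.001]
ft_force: [-0.5, 0.2, 0.3]
grip_width: 0.0609
```

```bash
python3 - <<'E'
from h import *
rel(.4995,-.110,.1185)
im=cv2.imread("pics/t4.png")
g=cv2.cvtColor(im,cv2.COLOR_BGR2GRAY)
m=(im[...,2]<75).astype(np.uint8)*255; roi=np.zeros_like(m);cv2.circle(roi,(467,216),13,255,-1)
cs,_=cv2.findContours(m&roi,0,1);print("mouth orange",circ("top",max(cs,key=cv2.contourArea)[:,0],.086))
E
```

```text
t 7.6 shift cm [0.41 0.08 4.85] pos [ 0.4956 -0.1111  0.167 ] F [-0.5  0.2  0.3] w 0.0609 tilt [-0.004  0.002 -1.   ] q [-0.44  0.48  1.79 -0.    0.87  0.7 ]
mouth orange (array([ 438.1, -307.6]), 50.0)
```

{"method": "apply_moves", "body": {"series": [[0.2,0,1,0,0,0,0.7],[0.2,0,2.5,0,0,0,0.7],[0.2,0,4,0,0,0,0.7],[0.2,0,4.8,0,0,0,0.7],[0.2,0,4.8,0,0,0,0.7]]}}

```text
time: 8.02
position: [0.4983, -0.1085, 0.12]
tool_rot: [0.977, 0.213, -0.002, -0.001]
ft_force: [-0.1, 0.4, -0.0]
grip_width: 0.061
```

```bash
python3 - <<'E'
from h import *
robot.camera("scene")
rel(.4995,-.110,.1185)
E
```

```text
t 8.07 shift cm [0.   0.13 0.25] pos [ 0.4989 -0.1088  0.121 ] F [-0.1 -1.   0.5] w 0.0608 tilt [-0.002  0.001 -1.   ] q [-0.43  0.56  1.82  0.    0.76  0.71]
```

{"method": "apply_moves", "body": {"series": [[0,0.1,0.2,0,0,0,0],[0,0.1,0.2,0,0,0,0],[0,0.1,0.2,0,0,0,0],[0,0.1,0.2,0,0,0,0],[0,0.1,0.2,0,0,0,0]]}}

```text
time: 8.48
position: [0.4999, -0.1107, 0.1201]
tool_rot: [0.977, 0.212, 0.0, 0.0]
ft_force: [0.7, -0.7, -0.3]
grip_width: 0.0357
```

{"method": "apply_moves", "body": {"series": [[0,0,0,0,0,0,0],[0,0,0,0,0,0,0],[0,0,0,0,0,0,0],[0,0,0,0,0,0,0],[0,0,0,0,0,0,0]]}}

```text
time: 8.9
position: [0.4999, -0.1107, 0.1198]
tool_rot: [0.977, 0.212, 0.0, 0.0]
ft_force: [0.7, -0.4, 2.3]
grip_width: 0.0258
```

```bash
python3 - <<'E'
from h import *
rel(.438,-.307,.1185)
E
```

```text
t 8.9 shift cm [-13.77  15.29   0.13] pos [ 0.4999 -0.1107  0.1198] F [ 0.7 -0.4  2.3] w 0.0258 tilt [ 0.001 -0.    -1.   ] q [-0.44  0.57  1.82  0.    0.75  0.71]
```

{"method": "apply_moves", "body": {"series": [[0,0,-1,0,0,0,0],[0,0,-3,0,0,0,0],[0,0,-6,0,0,0,0],[0,0,-8,0,0,0,0],[-1.5,1.7,-8,0,0,0,0]]}}

```text
time: 9.32
position: [0.4955, -0.1308, 0.2038]
tool_rot: [0.977, 0.214, 0.003, 0.002]
ft_force: [-0.1, -1.1, -1.4]
grip_width: 0.0257
```

{"method": "apply_moves", "body": {"series": [[-2.5,2.8,0,0,0,0,0],[-5,5.6,0,0,0,0,0],[-7.5,8.3,0,0,0,0,0],[-10,11.1,0,0,0,0,0],[-11.7,13,0,0,0,0,0]]}}

```text
time: 9.73
position: [0.4395, -0.302, 0.2]
tool_rot: [0.977, 0.212, -0.0, 0.001]
ft_force: [1.0, -0.3, -0.9]
grip_width: 0.0253
```

{"method": "apply_moves", "body": {"series": [[-0.6,0.6,0,0,0,0,0],[-0.6,0.6,1.5,0,0,0,0],[-0.6,0.6,3,0,0,0,0],[-0.6,0.6,4,0,0,0,0],[-0.6,0.6,4,0,0,0,0]]}}

```text
time: 10.15
position: [0.4363, -0.3051, 0.1576]
tool_rot: [0.977, 0.212, -0.001, -0.003]
ft_force: [-0.3, -0.1, -1.2]
grip_width: 0.0258
```

```bash
python3 - <<'E'
from h import *
cv2.imwrite("pics/s5.png",robot.camera("scene")[100:300,80:320,::-1].repeat(3,0).repeat(3,1))
rel(.438,-.307,.1198)
E
```

```text
t 10.2 shift cm [0.04 0.19 3.88] pos [ 0.4369 -0.3056  0.1586] F [ 0.5  0.6 -1.2] w 0.0255 tilt [-0.002  0.003 -1.   ] q [-0.82  0.52  1.74  0.    0.88  0.32]
```

View pics/s5.png

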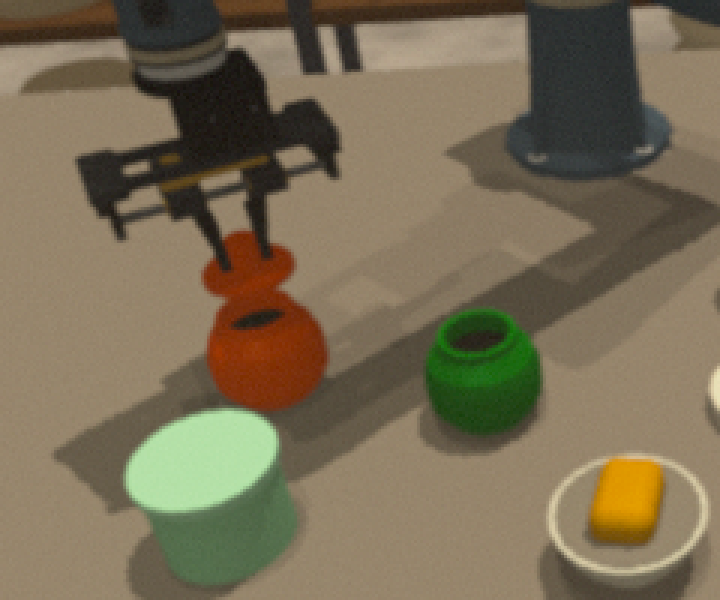

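The orange lid is held level at (248,270) over the open orange mouth at (258,320). The green jar is open at (480,338). I'll lower the lid.

{"method": "apply_moves", "body": {"series": [[0.1,0.2,1.5,0,0,0,0],[0.1,0.2,2.6,0,0,0,0],[0.1,0.2,3.2,0,0,0,0],[0.1,0.2,3.5,0,0,0,0],[0.1,0.2,3.6,0,0,0,0]]}}

```text
time: 10.62
position: [0.4395, -0.3081, 0.1236]
tool_rot: [0.977, 0.213, -0.0, -0.0]
ft_force: [0.3, 0.4, -0.3]
grip_width: 0.0255
```

{"method": "apply_moves", "body": {"series": [[0,0,0.1,0,0,0,0],[0,0,0.2,0,0,0,0],[0,0,0.2,0,0,0,0]]}}

```text
time: 10.87
position: [0.4395, -0.3086, 0.1219]
tool_rot: [0.977, 0.212, 0.0, 0.0]
ft_force: [-0.1, -0.3, -1.4]
grip_width: 0.0254
```

{"method": "apply_moves", "body": {"series": [[0,0,0.1,0,0,0,0],[0,0,0.15,0,0,0,0],[0,0,0.2,0,0,0,0],[0,0,0.2,0,0,0,0]]}}

```text
time: 11.2
position: [0.4394, -0.3086, 0.1199]
tool_rot: [0.977, 0.212, 0.0, 0.0]
ft_force: [-0.7, 0.9, 1.0]
grip_width: 0.0253
```

{"method": "apply_moves", "body": {"series": [[0,0,0.05,0,0,0,0],[0,0,0.05,0,0,0,0]]}}

```text
time: 11.37
position: [0.4394, -0.3086, 0.1197]
tool_rot: [0.977, 0.212, 0.0, 0.0]
ft_force: [-0.5, 0.5, 5.1]
grip_width: 0.0253
```

{"method": "apply_moves", "body": {"series": [[0,0,0,0,0,0,0.7],[0,0,0,0,0,0,0.7],[0,0,0,0,0,0,0.7],[0,0,0,0,0,0,0.7],[0,0,0,0,0,0,0.7]]}}

```text
time: 11.78
position: [0.4393, -0.3084, 0.1189]
tool_rot: [0.977, 0.212, -0.0, -0.0]
ft_force: [0.4, -0.2, 0.0]
grip_width: 0.0511
```

{"method": "apply_moves", "body": {"series": [[0,0,-2,0,0,0,0.7],[0,0,-5,0,0,0,0.7],[0,0,-8,0,0,0,0.7],[0,0,-10,0,0,0,0.7],[0,0,-11,0,0,0,0.7]]}}

```text
time: 12.2
position: [0.4403, -0.3095, 0.2319]
tool_rot: [0.977, 0.212, 0.001, 0.002]
ft_force: [0.3, 0.1, 1.6]
grip_width: 0.0609
```

```bash
python3 - <<'E'
from h import *
rel(.425,.323,.23)
cv2.imwrite("pics/s6.png",robot.camera("scene")[100:300,80:320,::-1].repeat(3,0).repeat(3,1))
cv2.imwrite("pics/t6.png",robot.camera("top")[:,:,::-1])
E
```

```text
t 12.2 shift cm [ 24.85 -58.18  -0.06] pos [ 0.4403 -0.3095  0.2319] F [0.3 0.1 1.6] w 0.0609 tilt [ 0.004 -0.004 -1.   ] q [-0.82  0.42  1.66  0.    1.05  0.32]
```

View pics/s6.png

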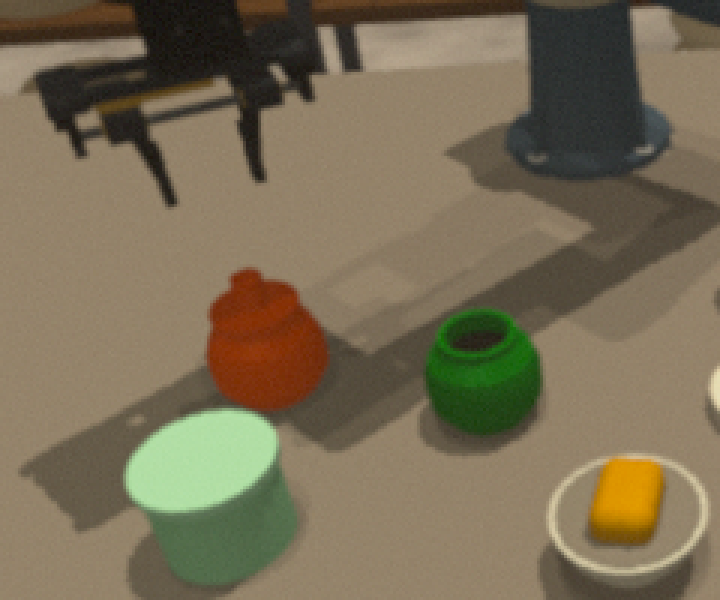

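The orange lid sits flat on the orange jar at (252,305). I'll cross over to the green lid.

{"method": "apply_moves", "body": {"series": [[1,-2.3,0,0,0,0,0.7],[2.5,-5.9,0,0,0,0,0.7],[4,-9.5,0,0,0,0,0.7],[5.6,-13.1,0,0,0,0,0.7],[7.2,-16.8,0,0,0,0,0.7]]}}

```text
time: 12.72
position: [0.4337, -0.1238, 0.2272]
tool_rot: [0.977, 0.212, -0.001, -0.001]
ft_force: [-0.3, -0.4, -0.2]
grip_width: 0.0608
```

{"method": "apply_moves", "body": {"series": [[1.6,-3.7,0,0,0,0,0.7],[3.2,-7.4,0,0,0,0,0.7],[4.8,-11.1,0,0,0,0,0.7],[6.4,-14.8,0,0,0,0,0.7],[8,-18.6,0,0,0,0,0.7]]}}

```text
time: 13.13
position: [0.4292, 0.0785, 0.2275]
tool_rot: [0.977, 0.212, -0.002, -0.0]
ft_force: [1.1, 0.7, -0.4]
grip_width: 0.061
```

{"method": "apply_moves", "body": {"series": [[1.6,-3.7,0,0,0,0,0.7],[3.2,-7.4,0,0,0,0,0.7],[4.8,-11.1,0,0,0,0,0.7],[6.4,-14.8,0,0,0,0,0.7],[8,-18.6,0,0,0,0,0.7]]}}

```text
time: 13.55
position: [0.4248, 0.2807, 0.2271]
tool_rot: [0.977, 0.212, -0.002, 0.0]
ft_force: [1.6, -0.3, -1.3]
grip_width: 0.061
```

{"method": "apply_moves", "body": {"series": [[1.2,-2.8,0,0,0,0,0.7],[1.6,-4.1,0,0,0,0,0.7],[1.6,-4.1,2,0,0,0,0.7],[1.6,-4.1,4,0,0,0,0.7],[1.6,-4.1,5,0,0,0,0.7]]}}

```text
time: 13.97
position: [0.4214, 0.3225, 0.1753]
tool_rot: [0.977, 0.213, -0.003, 0.001]
ft_force: [-0.1, -0.5, -0.2]
grip_width: 0.0608
```

```bash
python3 - <<'E'
from h import *
robot.camera("scene")
rel(.425,.323,.1185)
im=cv2.imread("pics/t6.png")
m=(im[...,1]<75).astype(np.uint8)*255; roi=np.zeros_like(m);cv2.circle(roi,(392,194),13,255,-1)
cs,_=cv2.findContours(m&roi,0,1);k=max(cs,key=cv2.contourArea)[:,0];print("mouth green",circ("top",k,.086),k.mean(0))
E
```

```text
t 14.02 shift cm [0.48 0.06 5.57] pos [0.4208 0.3218 0.1743] F [-0.1 -0.7 -1. ] w 0.0607 tilt [-0.009 -0.004 -1.   ] q [ 0.44  0.5   1.73 -0.    0.92  1.58]
mouth green (array([ 499. , -111.6]), 54.1) [392.51851852 193.96296296]
```

{"method": "apply_moves", "body": {"series": [[0.3,0.1,1,0,0,0,0.7],[0.3,0.1,3,0,0,0,0.7],[0.3,0.1,4.7,0,0,0,0.7],[0.3,0.1,5.4,0,0,0,0.7],[0.3,0.1,5.4,0,0,0,0.7]]}}

```text
time: 14.43
position: [0.4265, 0.3226, 0.1235]
tool_rot: [0.977, 0.212, -0.002, 0.0]
ft_force: [-0.3, -0.1, 0.5]
grip_width: 0.061
```

```bash
python3 - <<'E'
from h import *
robot.camera("scene"); cv2.imwrite("pics/s7.png",robot.camera("scene")[100:270,300:500,::-1].repeat(3,0).repeat(3,1))
rel(.425,.323,.119)
E
```

```text
t 14.53 shift cm [-0.25 -0.07  0.63] pos [0.4276 0.3234 0.1253] F [ 0.7  1.  -0. ] w 0.0609 tilt [ 0.001  0.    -1.   ] q [0.44 0.58 1.76 0.   0.8  1.58]
```

View pics/s7.png

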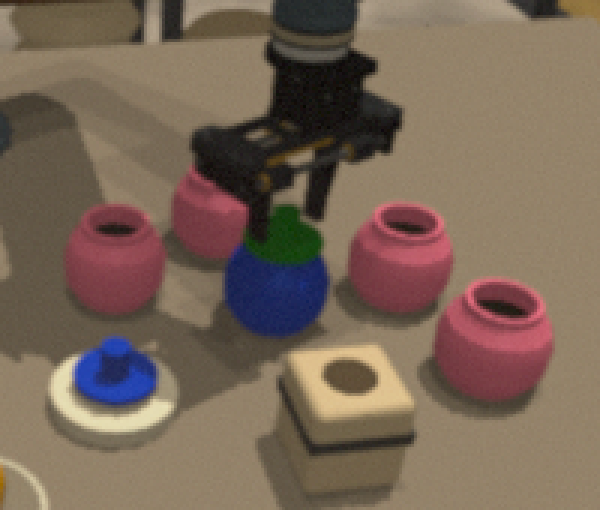

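The fingers at (262,225) and (318,205) straddle the green knob at (287,220). The blue lid stands upright on the bat at (116,375).

{"method": "apply_moves", "body": {"series": [[-0.2,-0.1,0.3,0,0,0,0.7],[-0.2,-0.1,0.5,0,0,0,0.6],[-0.2,-0.1,0.5,0,0,0,0],[-0.2,-0.1,0.5,0,0,0,0],[-0.2,-0.1,0.5,0,0,0,0]]}}

```text
time: 14.95
position: [0.425, 0.3236, 0.1204]
tool_rot: [0.977, 0.212, 0.0, -0.0]
ft_force: [0.5, 0.2, 0.4]
grip_width: 0.0417
```

{"method": "apply_moves", "body": {"series": [[0,0,0,0,0,0,0],[0,0,0,0,0,0,0],[0,0,0,0,0,0,0],[0,0,0,0,0,0,0],[0,0,0,0,0,0,0]]}}

```text
time: 15.37
position: [0.4249, 0.3236, 0.1202]
tool_rot: [0.977, 0.212, 0.0, -0.0]
ft_force: [0.1, -0.6, 0.3]
grip_width: 0.0252
```

{"method": "apply_moves", "body": {"series": [[0,0,0,0,0,0,0],[0,0,0,0,0,0,0]]}}

```text
time: 15.53
position: [0.4249, 0.3236, 0.1202]
tool_rot: [0.977, 0.212, 0.0, -0.0]
ft_force: [-0.4, 0.1, 1.0]
grip_width: 0.0255
```

```bash
python3 - <<'E'
from h import *
rel(.499,-.1115,.1198)
E
```

```text
t 15.53 shift cm [-1.131e+01  4.266e+01  3.000e-02] pos [0.4249 0.3236 0.1202] F [-0.4  0.1  1. ] w 0.0255 tilt [ 0.  0. -1.] q [0.44 0.59 1.77 0.   0.79 1.58]
```

{"method": "apply_moves", "body": {"series": [[0,0,-1,0,0,0,0],[0,0,-3,0,0,0,0],[0,0,-6,0,0,0,0],[0,0,-9,0,0,0,0],[0,0,-10,0,0,0,0]]}}

```text
time: 15.95
position: [0.4266, 0.3245, 0.2241]
tool_rot: [0.977, 0.212, 0.003, -0.001]
ft_force: [1.0, 0.6, -0.6]
grip_width: 0.0254
```

{"method": "apply_moves", "body": {"series": [[-0.6,2.2,0,0,0,0,0],[-1.6,6,0,0,0,0,0],[-2.6,9.8,0,0,0,0,0],[-3.6,13.6,0,0,0,0,0],[-4.6,17.4,0,0,0,0,0]]}}

```text
time: 16.37
position: [0.4544, 0.1446, 0.2197]
tool_rot: [0.977, 0.213, -0.001, -0.0]
ft_force: [0.7, 0.4, -0.6]
grip_width: 0.0255
```

{"method": "apply_moves", "body": {"series": [[-1,3.8,0,0,0,0,0],[-2,7.6,0,0,0,0,0],[-3,11.4,0,0,0,0,0],[-4,15.2,0,0,0,0,0],[-5,19,0,0,0,0,0]]}}

```text
time: 16.78
position: [0.4878, -0.0493, 0.2196]
tool_rot: [0.977, 0.212, -0.001, -0.0]
ft_force: [1.2, -0.0, -1.0]
grip_width: 0.025
```

{"method": "apply_moves", "body": {"series": [[-1,3.6,0,0,0,0,0],[-1.7,6.2,0,0,0,0,0],[-1.7,6.2,2,0,0,0,0],[-1.7,6.2,5,0,0,0,0],[-1.7,6.2,6.5,0,0,0,0]]}}

```text
time: 17.2
position: [0.497, -0.1113, 0.1526]
tool_rot: [0.977, 0.211, -0.002, -0.001]
ft_force: [0.3, -0.4, -1.9]
grip_width: 0.0254
```

```bash
python3 - <<'E'
from h import *
robot.camera("scene"); robot.camera("scene"); rel(.499,-.1115,.1202)
E
```

```text
t 17.3 shift cm [0.23 0.27 3.19] pos [ 0.496  -0.1101  0.1522] F [-0.6  0.3 -1.8] w 0.0252 tilt [-0.007  0.003 -1.   ] q [-0.44  0.51  1.8  -0.    0.84  0.71]
```

{"method": "apply_moves", "body": {"series": [[0.1,0.1,0.5,0,0,0,0],[0.1,0.1,1.5,0,0,0,0],[0.1,0.1,2.2,0,0,0,0],[0.1,0.1,2.6,0,0,0,0],[0.1,0.1,2.6,0,0,0,0]]}}

```text
time: 17.72
position: [0.4997, -0.1111, 0.1284]
tool_rot: [0.977, 0.212, -0.001, -0.0]
ft_force: [-0.3, 0.4, -1.6]
grip_width: 0.0254
```

{"method": "apply_moves", "body": {"series": [[0,0,0,0,0,0,0],[0,0,0,0,0,0,0],[0,0,0,0,0,0,0]]}}

```text
time: 17.97
position: [0.5004, -0.1116, 0.1295]
tool_rot: [0.977, 0.212, 0.0, 0.0]
ft_force: [-0.1, -0.3, -3.1]
grip_width: 0.0254
```

Still 9 mm above the seated height.

{"method": "apply_moves", "body": {"series": [[0,0,0.2,0,0,0,0],[0,0,0.4,0,0,0,0],[0,0,0.6,0,0,0,0],[0,0,0.75,0,0,0,0],[0,0,0.8,0,0,0,0]]}}

```text
time: 18.38
position: [0.4999, -0.1114, 0.1207]
tool_rot: [0.977, 0.212, -0.0, -0.0]
ft_force: [-0.5, -0.4, -1.5]
grip_width: 0.0255
```

{"method": "apply_moves", "body": {"series": [[0,0,0.05,0,0,0,0],[0,0,0.1,0,0,0,0],[0,0,0.1,0,0,0,0]]}}

```text
time: 18.63
position: [0.5, -0.1114, 0.1202]
tool_rot: [0.977, 0.212, -0.0, -0.0]
ft_force: [-1.6, -0.4, 0.0]
grip_width: 0.0256
```

{"method": "apply_moves", "body": {"series": [[0,0,0.05,0,0,0,0],[0,0,0.05,0,0,0,0]]}}

```text
time: 18.8
position: [0.5, -0.1115, 0.1201]
tool_rot: [0.977, 0.212, 0.0, 0.0]
ft_force: [-1.0, 0.4, 3.5]
grip_width: 0.0256
```

{"method": "apply_moves", "body": {"series": [[0,0,0,0,0,0,0.7],[0,0,0,0,0,0,0.7],[0,0,0,0,0,0,0.7],[0,0,0,0,0,0,0.7],[0,0,0,0,0,0,0.7]]}}

```text
time: 19.22
position: [0.5001, -0.1115, 0.1194]
tool_rot: [0.977, 0.212, 0.0, 0.0]
ft_force: [0.0, 0.8, 0.4]
grip_width: 0.0511
```

{"method": "apply_moves", "body": {"series": [[0,0,-2,0,0,0,0.7],[0,0,-5,0,0,0,0.7],[0,0,-8,0,0,0,0.7],[0,0,-10,0,0,0,0.7],[0,0,-10,0,0,0,0.7]]}}

```text
time: 19.63
position: [0.5028, -0.1126, 0.2237]
tool_rot: [0.977, 0.212, 0.004, 0.003]
ft_force: [0.2, -0.4, -0.4]
grip_width: 0.0609
```

```bash
python3 - <<'E'
from h import *
cv2.imwrite("pics/s8.png",robot.camera("scene")[100:300,80:320,::-1].repeat(3,0).repeat(3,1))
im=robot.camera("top"); cv2.imwrite("pics/t8.png",im[:,:,::-1])
a=blob(im,"blue",(298,187),32,110); l=circ("top",a,.036); print("blue lid on bat",l, a.mean(0))
m=(im[...,2]<70).astype(np.uint8)*255; roi=np.zeros_like(m);cv2.circle(roi,(230,225),14,255,-1)
cs,_=cv2.findContours(m&roi,0,1);k=max(cs,key=cv2.contourArea)[:,0];print("mouth blue",circ("top",k,.086),k.mean(0))
rel(l[0][0]/1000,l[0][1]/1000,.0605)
E
```

```text
blue lid on bat (array([529.6, 142.5]), 71.9) [297.70422535 187.16901408]
mouth blue (array([423.9, 322.5]), 51.5) [229.96153846 225.59615385]
t 19.73 shift cm [ 13.19 -21.93  15.95] pos [ 0.5003 -0.1116  0.2201] F [-0.3  0.2  0.1] w 0.0608 tilt [ 0.002 -0.001 -1.   ] q [-0.44  0.41  1.74 -0.    1.    0.71]
```

View pics/s8.png

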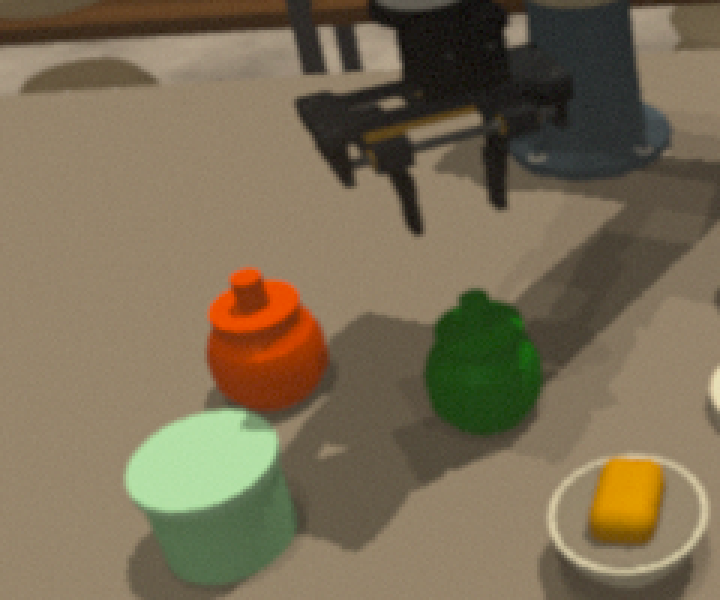

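The orange lid at (252,305) and green lid at (480,320) both look flat and seated. The blue lid on the bat and the open blue mouth have been measured. Now for the blue lid.

{"method": "apply_moves", "body": {"series": [[1.2,-2,0,0,0,0,0.7],[3.2,-5.3,0,0,0,0,0.7],[5.2,-8.6,0,0,0,0,0.7],[7.2,-12,0,0,0,0,0.7],[9.2,-15.3,0,0,0,0,0.7]]}}

```text
time: 20.15
position: [0.5189, 0.0675, 0.2176]
tool_rot: [0.977, 0.212, -0.002, -0.001]
ft_force: [0.5, -0.3, -0.6]
grip_width: 0.0609
```

{"method": "apply_moves", "body": {"series": [[2,-3.3,0,0,0,0,0.7],[3.4,-5.7,0,0,0,0,0.7],[3.9,-6.5,2,0,0,0,0.7],[3.9,-6.5,6,0,0,0,0.7],[3.9,-6.5,9,0,0,0,0.7]]}}

```text
time: 20.57
position: [0.5275, 0.1425, 0.1268]
tool_rot: [0.977, 0.214, -0.001, -0.0]
ft_force: [-0.5, -0.3, -0.5]
grip_width: 0.0606
```

```bash
python3 - <<'E'
from h import *
for _ in range(3): robot.camera("scene")
rel(.529,.1417,.0605)
E
```

```text
t 20.72 shift cm [0.38 0.11 6.56] pos [0.5257 0.1412 0.1262] F [ 0.  -0.5  0.8] w 0.0609 tilt [-0.009 -0.001 -1.   ] q [ 0.06  0.59  1.73 -0.    0.83  1.2 ]
```

{"method": "apply_moves", "body": {"series": [[0.1,0,1.5,0,0,0,0.7],[0.1,0,3.5,0,0,0,0.7],[0.1,0,5.2,0,0,0,0.7],[0.1,0,6,0,0,0,0.7],[0.1,0,6,0,0,0,0.7]]}}

```text
time: 21.13
position: [0.5295, 0.1413, 0.0692]
tool_rot: [0.977, 0.212, -0.001, -0.0]
ft_force: [-0.3, 0.4, 1.4]
grip_width: 0.0607
```

```bash
python3 - <<'E'
from h import *
for _ in range(4): robot.camera("scene")
rel(.529,.1417,.0605)
E
```

```text
t 21.33 shift cm [-0.16 -0.08  1.04] pos [0.5308 0.1416 0.0709] F [-0.4 -0.7  0.6] w 0.0608 tilt [ 0.003  0.    -1.   ] q [0.06 0.68 1.76 0.   0.7  1.2 ]
```

{"method": "apply_moves", "body": {"series": [[-0.1,-0.1,0.3,0,0,0,0.7],[-0.1,-0.1,0.7,0,0,0,0.7],[-0.1,-0.1,0.9,0,0,0,0.7],[-0.1,-0.1,0.9,0,0,0,0],[-0.1,-0.1,0.9,0,0,0,0]]}}

```text
time: 21.75
position: [0.5282, 0.1422, 0.0604]
tool_rot: [0.977, 0.212, -0.0, -0.0]
ft_force: [-0.4, 0.8, 0.6]
grip_width: 0.0539
```

{"method": "apply_moves", "body": {"series": [[0,0,0,0,0,0,0],[0,0,0,0,0,0,0],[0,0,0,0,0,0,0],[0,0,0,0,0,0,0],[0,0,0,0,0,0,0]]}}

```text
time: 22.17
position: [0.5285, 0.1421, 0.0606]
tool_rot: [0.977, 0.212, 0.0, 0.0]
ft_force: [0.6, -0.4, 0.6]
grip_width: 0.0253
```

{"method": "apply_moves", "body": {"series": [[0,0,0,0,0,0,0],[0,0,0,0,0,0,0],[0,0,0,0,0,0,0]]}}

```text
time: 22.42
position: [0.5285, 0.1421, 0.0606]
tool_rot: [0.977, 0.212, 0.0, 0.0]
ft_force: [0.3, -0.9, 0.4]
grip_width: 0.0257
```

```bash
python3 - <<'E'
from h import *
rel(.424,.322,.20)
E
```

```text
t 22.42 shift cm [ -2.04 -20.71 -13.94] pos [0.5285 0.1421 0.0606] F [ 0.3 -0.9  0.4] w 0.0257 tilt [ 0. -0. -1.] q [ 0.06  0.7   1.76 -0.    0.68  1.2 ]
```

{"method": "apply_moves", "body": {"series": [[0,0,-1,0,0,0,0],[0,0,-4,0,0,0,0],[0,0,-8,0,0,0,0],[0,0,-12,0,0,0,0],[0,0,-14,0,0,0,0]]}}

```text
time: 22.83
position: [0.53, 0.1425, 0.2054]
tool_rot: [0.977, 0.212, 0.003, 0.0]
ft_force: [0.6, 0.2, -0.7]
grip_width: 0.0255
```

{"method": "apply_moves", "body": {"series": [[-0.2,-2,0,0,0,0,0],[-0.6,-5.8,0,0,0,0,0],[-0.9,-9.6,0,0,0,0,0],[-1.3,-13.4,0,0,0,0,0],[-1.7,-17.2,0,0,0,0,0]]}}

```text
time: 23.25
position: [0.4401, 0.2926, 0.2012]
tool_rot: [0.977, 0.212, -0.0, -0.0]
ft_force: [0.6, 0.7, -1.6]
grip_width: 0.0253
```

{"method": "apply_moves", "body": {"series": [[-0.2,-2.5,0,0,0,0,0],[-0.3,-3.5,0.5,0,0,0,0],[-0.3,-3.5,2,0,0,0,0],[-0.3,-3.5,4,0,0,0,0],[-0.3,-3.5,5,0,0,0,0]]}}

```text
time: 23.67
position: [0.4232, 0.3216, 0.1492]
tool_rot: [0.977, 0.213, -0.001, 0.0]
ft_force: [-0.8, -0.7, -1.3]
grip_width: 0.0258
```

```bash
python3 - <<'E'
from h import *
for _ in range(4): robot.camera("scene")
rel(.424,.322,.1186)
E
```

```text
t 23.87 shift cm [-0.05 -0.05  3.21] pos [0.4247 0.3218 0.1507] F [ 0.4 -0.6 -1.2] w 0.0253 tilt [-0. -0. -1.] q [ 0.44  0.54  1.75 -0.    0.86  1.58]
```

{"method": "apply_moves", "body": {"series": [[0,0,0.8,0,0,0,0],[0,0,1.6,0,0,0,0],[0,0,2.3,0,0,0,0],[0,0,2.7,0,0,0,0],[0,0,2.8,0,0,0,0]]}}

```text
time: 24.28
position: [0.4238, 0.3218, 0.1215]
tool_rot: [0.977, 0.212, -0.001, 0.0]
ft_force: [0.4, 0.9, -0.6]
grip_width: 0.0252
```

{"method": "apply_moves", "body": {"series": [[0,0,0.1,0,0,0,0],[0,0,0.2,0,0,0,0],[0,0,0.3,0,0,0,0],[0,0,0.3,0,0,0,0]]}}

```text
time: 24.62
position: [0.4244, 0.3222, 0.1196]
tool_rot: [0.977, 0.212, 0.0, -0.0]
ft_force: [-0.1, 0.3, -1.4]
grip_width: 0.0251
```

{"method": "apply_moves", "body": {"series": [[0,0,0.05,0,0,0,0],[0,0,0.1,0,0,0,0],[0,0,0.15,0,0,0,0],[0,0,0.15,0,0,0,0]]}}

```text
time: 24.95
position: [0.4245, 0.3223, 0.1184]
tool_rot: [0.977, 0.212, 0.0, -0.0]
ft_force: [-0.5, -0.5, 1.4]
grip_width: 0.0259
```

{"method": "apply_moves", "body": {"series": [[0,0,0.05,0,0,0,0],[0,0,0.05,0,0,0,0]]}}

```text
time: 25.12
position: [0.4245, 0.3223, 0.1183]
tool_rot: [0.977, 0.212, 0.0, -0.0]
ft_force: [-1.0, -0.4, 5.2]
grip_width: 0.0255
```

{"method": "apply_moves", "body": {"series": [[0,0,0,0,0,0,0.7],[0,0,0,0,0,0,0.7],[0,0,0,0,0,0,0.7],[0,0,0,0,0,0,0.7],[0,0,0,0,0,0,0.7]]}}

```text
time: 25.53
position: [0.4243, 0.3222, 0.1174]
tool_rot: [0.977, 0.212, -0.0, 0.0]
ft_force: [-0.5, 0.5, 0.3]
grip_width: 0.0509
```

{"method": "apply_moves", "body": {"series": [[0,0,-2,0,0,0,0.7],[0,0,-6,0,0,0,0.7],[0,0,-10,0,0,0,0.7],[0,0,-13,0,0,0,0.7],[0,0,-13,0,0,0,0.7]]}}

```text
time: 25.95
position: [0.428, 0.3241, 0.254]
tool_rot: [0.977, 0.212, 0.007, -0.002]
ft_force: [-0.0, 0.5, -0.2]
grip_width: 0.0607
```

{"method": "apply_moves", "body": {"series": [[1.5,3.2,0,0,0,0,0.7],[3,6.4,0,0,0,0,0.7],[4.5,9.6,0,0,0,0,0.7],[6,12.8,0,0,0,0,0.7],[6,14,0,0,0,0,0.7]]}}

```text
time: 26.37
position: [0.5415, 0.2169, 0.2469]
tool_rot: [0.978, 0.211, 0.002, 0.001]
ft_force: [0.6, 0.7, -0.1]
grip_width: 0.0607
```

```bash
python3 - <<'E'
from h import *
s=robot.camera("scene"); t=robot.camera("top")
cv2.imwrite("pics/s9.png",s[:,:,::-1]); cv2.imwrite("pics/t9.png",t[:,:,::-1])
for c,p in(("green",(391,195)),("orange",(463,215)),("blue",(232,226))): print(c,circ("top",blob(t,c,p,32,110),.045))
for c,p in(("orange",(391,195)),("blue",(463,215)),("green",(232,226))):
    try: print("leftover",c,len(blob(t,c,p,30,110)))
    except ValueError: pass
rel(0,0,0)
E
```

```text
green (array([ 498.6, -112. ]), 101.0)
orange (array([ 437.5, -307.6]), 110.7)
blue (array([417.6, 346.8]), 80.7)
t 26.47 shift cm [-57.94  -2.29  24.74] pos [0.5379 0.2177 0.2465] F [-0.3  0.9 -0.2] w 0.0606 tilt [-0.001 -0.    -1.   ] q [ 0.19  0.46  1.54 -0.    1.14  1.34]
```

View pics/s9.png

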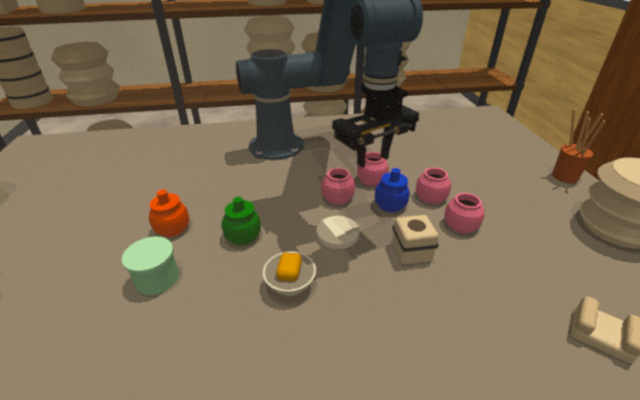

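View pics/t9.png

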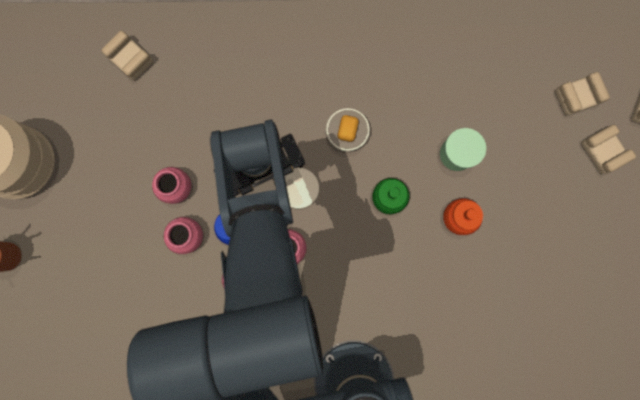

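The scene view shows all three jars with matching lids, level: orange (168,215), green (240,220) and blue (392,190). The bat is bare, and the bowl, mould and tub sit where they were. In the top view the arm partly covers the blue jar, so its reading there (417.6, 346.8; 81 mm) doesn't count. The scene view and the release height of 0.118 m do cover it. I'll hand in.

```bash
python3 -c "
from rig import robot
print(robot.hand_in())"
```

```text
the job is handed in; nothing more can be done
None
```

All three jars now wear the lid of their own colour, and the job was handed in at about 26.5 s of the 120 s allowed.

I parked the blue lid on the bat. Then I moved the orange lid to the orange jar and the green lid to the green jar. Last, I moved the blue lid from the bat to the blue jar. I set each lid down in small steps, and the highest contact force I read was about 12 N.

**Last checks:**
- **Seating:** each lid touched down at its expected seated height. The final scene picture shows all three level and matching, with the bat bare.
- **Jar positions:** the green and orange jars are within about 3 mm of where they started.
- **Bystanders:** the bowl, mould and tub look unmoved in the final pictures. I judged this by eye and did not measure it.
- **Failed check:** the arm partly hid the blue jar in the last top view, so that reading was invalid. The blue jar's seating therefore rests on the scene picture and the touchdown height. Its position was not re-measured after the lid went on, but just before, its open mouth was within about 1.5 mm of the starting estimate.

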